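Set the brush speed and tip a batch into the root brusher

ROBOT

A 6-joint arm with a two-finger parallel gripper is mounted at the origin on the work surface. World frame = base frame: x ahead of the robot, y to its left, z up, the work surface at z = 0. Lengths are in m, angles in rad, forces in N, time in s.
With the tool pointing down it reaches from about 0.375 to 0.975 m from the base axis. Payload 3.8 kg.
Tool frame: the origin (TCP) lies on the centre line of the jaws, within the pads' length; the fingertips stand env.nose_length ahead of it and the grasp point (between the pads) lies 2 mm behind it (env.nose_length is the distance from the TCP to the fingertips, in m); z points along the fingers, y is the line along which they close (so a half turn about z gives the same grasp; the last joint's range is limited). The gripper opens to 88 mm and grips with 3 to 60 N. Pads are 18 mm wide; open, the fingers measure 123 mm over their backs; the gripper's body (75 mm by 187 mm) begins 45 mm behind the grasp point.
Start: joints at [1.066, 0.264, 1.604, -0, 1.274, -0.037], TCP at [0.304, 0.602, 0.256] pointing down, gripper open.
Joint ranges: [-2.63, 2.63], [-0.94, 2.18], [0.31, 2.57], [-1.31, 4.45], [0, 2.66], [-2.55, 2.55]. Speed limits (rad/s): [2.57, 2.57, 3.14, 3.14, 3.14, 3.14].

INTERFACE

Orientations are given as a unit quaternion [w, x, y, z].
In Python, from station import env, vision gives the robot as it stands. The module is installed in compiled form; this text tells all that it offers.
- The arm moves only by the tool play_rows, never from a script. Its argument "motion" is text: rows parted by semicolons, each of 6 numbers parted by spaces: the shift along the tool's x, y, z in cm, then the turn, a rotation vector about the tool's x, y, z in degrees. A call has 1 to 20 rows; each row shifts and turns the commanded pose from where the row before left it, along the tool's axes as they then stand; what a row does not reach is not made up. A row lasts 1/12 s, in which the tool goes at most 41.7 mm and 7.16 degrees, less where a joint would pass 70% of its speed; a pose out of reach is approached as far as the arm can. A call is refused whole if a number of a shift passes 4.17 or a number of a turn 7.16, either way. A call with a gripper value outside its range is refused whole. "claw" is the closure, from 0 (fully open) to 1 (shut), set as the call begins (left out, the last holds). The fingers move at their own pace and stop on an object; "squeeze" is the grip in N (left out, the last holds). Time passes only in rows, so rows that do not move let the fingers close. It gives the time, the measured TCP pose, the force, the opening and the grip force at its end, in the units of the state.
- env.get_obs(): the state, without advancing time (a new reading comes with each control period).
- vision.snapshot(name): name is "scene" or "side" or "wrist"; returns a dict with "frame" (384x512x3 uint8, red, green, blue), "camera_matrix" (3x3 intrinsics, pixels), "position" and "rotation" of the camera in the world; the wrist camera has in their place "T_tool_cam" (4x4, takes a point from camera to tool coordinates, whose origin is the TCP and whose axes are the flange's). Camera axes: x right, y up, looking along -z (the intrinsics and any distortion apply to the point x, -y, -z); pixel columns grow to the right and rows downward; lengths in m; the calibration is good to about 2 mm. A picture is of the moment at which its call begins: read the wrist's pose just before it. There is no depth.
- env.sign_off(): hands the job in; it is judged then, once.
The state is a dict: "time": time; "joint_positions": joint angles; "qd": joint speeds; "effort": joint torques, N m; "position": TCP position; "tool_rot": TCP orientation; "contact_force": force on the tool from outside, world axes, zero at the start; "ft_torque": the same for the moment, N m; "opening": finger opening in m; "finger_force": force on a finger pad.
Only numpy, scipy, OpenCV 4.12 (cv2) and the standard library are available. Lean on these libraries where they do the work, as an engineer would, in place of code of your own. Each camera call takes 0.05 s, during which the arm holds its last target. There are 200 camera calls.

TASK

First turn the speed switch on the sloping control desk to speed 4, which is four clicks clockwise from its off stop. Then tip up the loading tray until all five sweet potatoes have gone into the brusher's feed hopper, and lower the empty tray back onto its rest without letting it slam down. Leave the brush, bottle and spanner where they are.

Things in the scene. Friction and masses are not known exactly. Their poses are not given: they have to be found in the camera images.
- speed_switch (a joint): Detented rotary switch on the control desk. Rad, 0 at the off stop, growing as the handle is turned clockwise (seen onto the face); 0.524 (30 degrees) a click: off 0, speed 1 0.524, 2 1.047, 3 1.571, 4 2.094, 5 2.618, 6 3.142 (stop). Let go within half a click, it springs into the nearest position; a click takes about 0.12 N m. Marks round it: an open ring at off, then six growing bars.
- switch_grip (a point): Point on the switch's axis at the height to grip, 31 mm above the desk's face. Handle: black bar 16 mm thick, 54 mm long (31 mm of it to the pointer side, plus a 7 mm nose), white line on top of the pointer half; its top 12 mm above this point, a 52 mm disc 16 mm below. Axes turn with it: z out of the face, y along the bar to the pointer, x across it. Off points left seen from the robot, 3 up the slope.
- desk: Grey control desk, 200 mm deep (x), 260 wide (y), 50 high at the front edge, 148 at the back. Its face slopes 30 degrees, looking up and to the robot (-x at yaw 0), so the switch's axis leans 30 degrees from vertical. The switch is 45 mm left (+y) of the middle; a red emergency-stop mushroom 33 mm tall stands 120 mm to its right. Origin under its middle. Fixed.
- tray (a joint): Hinge of the aluminium tip-up tray. Rad, 0 on its rest (floor sloping 7 degrees down to the handle), growing as the handle is raised and the open end dips to the hopper; stop at 1.15. Tray 192 x 248 mm, 46 mm walls on three sides, 0.55 to 0.9 kg plus 0.55 kg load: 4 to 7 N to lift at the handle. It falls back if let go. Potatoes start to leave below 0.5 rad; at 1.0 and above all slide out.
- tray_handle (a point): Middle of the tray's handle, a level round steel bar of 16 mm diameter, 120 mm long, between two 12 mm side arms, 60 mm clear of the tray's end wall, about 103 mm above the bench with the tray at rest. Turns with the tray: y along the bar, x towards the hinge, z up from the tray's floor. 266 mm from the hinge axis.
- tray_hinge (a point): Middle of the tray's hinge axis, 105 mm above the bench, fixed on the brusher. y is the hinge axis (level, parallel to the handle bar), x level from the tray into the hopper, z up. The brusher's steel feed hopper begins at this axis: 300 mm wide, 310 mm long, between cheeks 178 mm high; its floor slopes away from the tray, from 95 down to 30 mm above the bench, to a dark brush roller before the flap curtain of the green hood.
- potato1: Sweet potato, a tapered brown-pink root 92 mm long and 47 mm thick, 80 to 140 g, lying in the tray. Origin at the middle of its length on its axis; y along it.
- potato2: Sweet potato, a tapered brown-pink root 100 mm long and 45 mm thick, 80 to 140 g, lying in the tray. Origin at the middle of its length on its axis; y along it.
- potato3: Sweet potato, a tapered brown-pink root 86 mm long and 48 mm thick, 80 to 140 g, lying in the tray. Origin at the middle of its length on its axis; y along it.
- potato4: Sweet potato, a tapered brown-pink root 96 mm long and 46 mm thick, 80 to 140 g, lying in the tray. Origin at the middle of its length on its axis; y along it.
- potato5: Sweet potato, a tapered brown-pink root 90 mm long and 45 mm thick, 80 to 140 g, lying in the tray. Origin at the middle of its length on its axis; y along it.
- scrub_brush: Bystander: scrubbing brush 220 mm long with a wooden handle, lying on the bench to the left of the tray. Origin under its middle, x along it.
- oil_bottle: Bystander: grey bottle, 64 mm diameter, 190 mm tall, standing right of the desk. Origin under its middle.
- wrench: Bystander: steel spanner 180 mm long, lying on the bench between the desk and the tray. Origin under its middle, x along it.

How it is judged:
By the outcome, as a careful person would: the job done as asked, in the order asked, and still so for the second after the job is handed in, with the robot touching nothing.
It also fails if it takes over 72 s, if anything falls off the work surface, if the arm or the gripper's body presses on something with over 40 N, if the wrist force passes 120 N, or if a joint passes its speed limit or range.

## Working session

There is one attempt and no reset: what is moved stays moved. The work goes in short steps, Python scripts to look and compute and a tool call to move; the robot and the scene stay as the last step left them, time stands still between calls to the robot, and variables do not carry over. Pictures are saved under pics/ and viewed, at most 10 in all, crops included, and the job is handed in when it is done.

Besides the shell and the picture viewer there is one more tool, called after "Emit:" by a JSON object that holds its "name" and its "arguments". play_rows: Moves the arm, as the interface text tells. Its arguments: {"type":"object","properties":{"motion":{"type":"string"},"claw":{"type":"number"},"squeeze":{"type":"number"}},"required":["motion"]}

```bash
mkdir -p pics; cat > h.py <<'E'
import numpy as np, cv2
from station import env, vision
from scipy.spatial.transform import Rotation as R
def q2R(q): return R.from_quat([q[1],q[2],q[3],q[0]]).as_matrix()
def snap(n,name):
    o=env.get_obs(); s=vision.snapshot(n)
    if n=="wrist":
        T=np.eye(4);T[:3,:3]=q2R(o["tool_rot"]);T[:3,3]=o["position"]
        M=T@np.array(s["T_tool_cam"]); s["position"]=M[:3,3]; s["rotation"]=M[:3,:3]
    np.savez(f"pics/{name}.npz",**{k:np.array(v) for k,v in s.items()})
    cv2.imwrite(f"pics/{name}.png",s["frame"][:,:,::-1]); return s
def load(name): return dict(np.load(f"pics/{name}.npz"))
def ray(s,u,v):
    K=np.array(s["camera_matrix"]); d=np.linalg.inv(K)@[u,v,1.]
    Rm=np.array(s["rotation"]); Rm=Rm if Rm.shape==(3,3) else q2R(Rm)
    d=Rm@[d[0],-d[1],-d[2]]; return np.array(s["position"]),d/np.linalg.norm(d)
def plane(s,u,v,z):
    p,d=ray(s,u,v); return p+d*(z-p[2])/d[2]
def tri(*o):
    A=np.zeros((3,3));b=np.zeros(3);L=[]
    for s,u,v in o:
        p,d=ray(s,u,v);P=np.eye(3)-np.outer(d,d);A+=P;b+=P@p;L.append((p,P))
    x=np.linalg.solve(A,b); return x,[np.linalg.norm(P@(x-p)) for p,P in L]
def proj(s,x):
    K=np.array(s["camera_matrix"]);Rm=np.array(s["rotation"]);c=Rm.T@(np.array(x)-s["position"])
    w=K@[c[0],-c[1],-c[2]]; return w[:2]/w[2]
E
python3 - <<'E'
from h import *
print(env.nose_length,env.get_obs())
for n in ("scene","side","wrist"):
    s=snap(n,n+"0"); print(n,{k:np.round(v,3).tolist() for k,v in s.items() if k!="frame"})
a=[load(n+"0")["frame"] for n in("scene","side")]
for n in("scene","side"): cv2.imwrite(f"pics/{n}_b.png",cv2.resize(load(n+"0")["frame"][:,:,::-1],(800,600),interpolation=cv2.INTER_CUBIC))
E
```

```text
0.017 {'time': 0.0, 'joint_positions': array([ 1.06609906e+00,  2.64711069e-01,  1.60534462e+00, -5.70962681e-06,
        1.27371269e+00, -3.69248118e-02]), 'qd': array([-2.99425765e-04,  2.23831459e-04,  1.29796698e-03,  6.53312013e-05,
       -1.14004116e-03, -1.39750178e-05]), 'effort': array([-5.72323552e-04, -5.02116752e+01, -3.56868088e+01,  7.27506937e-02,
        2.95483705e-02, -1.51488343e-04]), 'position': array([0.30405274, 0.60189533, 0.2544322 ]), 'tool_rot': array([-2.88387263e-04,  2.31758727e-01,  9.72772691e-01, -1.04894197e-03]), 'contact_force': array([-0.23424903,  1.25832938, -0.86677474]), 'ft_torque': array([ 0.01595164, -0.02279628, -0.01505533]), 'finger_force': 0.0, 'opening': 0.0882251827998416}
scene {'camera_matrix': [[489.807, 0.0, 261.949], [0.0, 489.807, 181.41], [0.0, 0.0, 1.0]], 'position': [1.529, 0.366, 1.148], 'rotation': [0.518, 0.206, 0.313, 0.769]}
side {'camera_matrix': [[377.578, 0.0, 259.391], [0.0, 377.578, 186.886], [0.0, 0.0, 1.0]], 'position': [-0.131, 0.666, 0.892], 'rotation': [-0.35, -0.173, 0.394, 0.832]}
wrist {'camera_matrix': [[321.735, 0.0, 256.686], [0.0, 321.735, 189.497], [0.0, 0.0, 1.0]], 'T_tool_cam': [[-0.0, 0.957, 0.291, 0.075], [1.0, 0.0, 0.0, -0.001], [0.0, 0.291, -0.957, -0.128], [0.0, 0.0, 0.0, 1.0]], 'position': [0.237, 0.635, 0.383], 'rotation': [[0.451, -0.854, -0.259], [0.892, 0.431, 0.133], [-0.002, -0.291, 0.957]]}
```

View pics/scene_b.png

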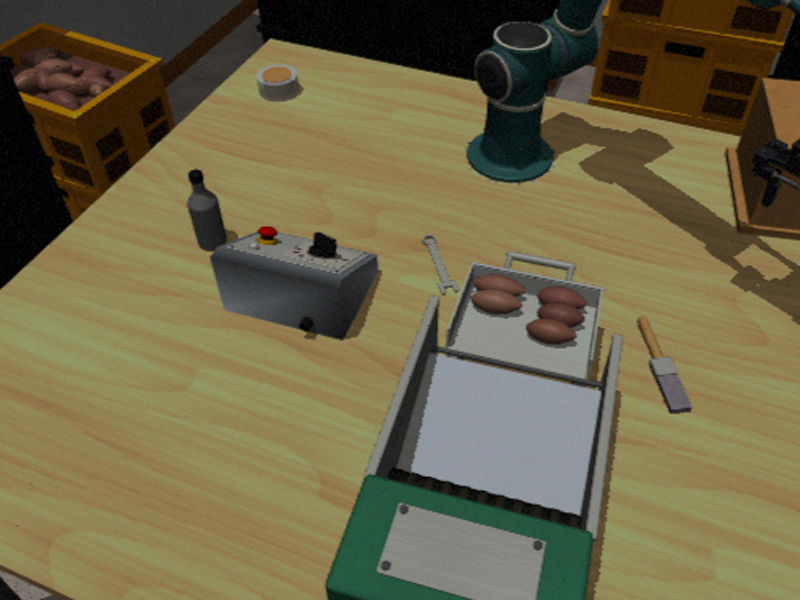

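View pics/side_b.png

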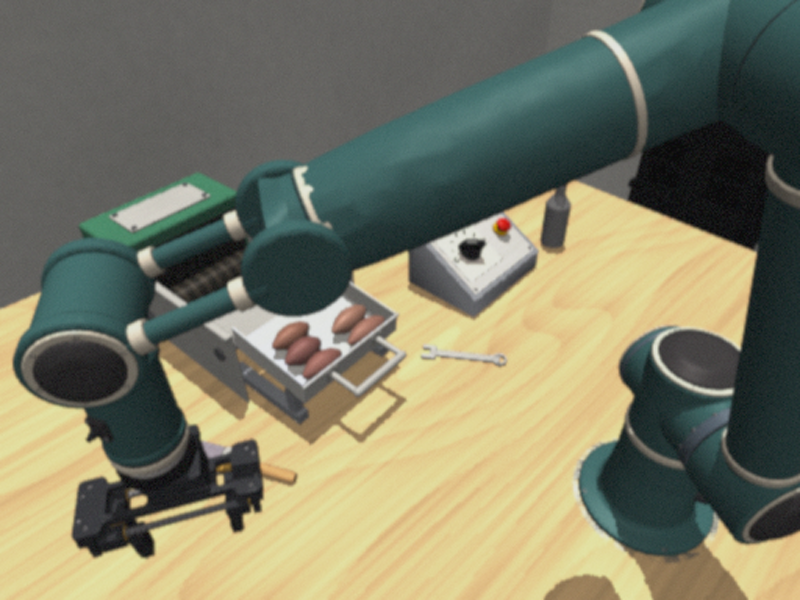

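The scene view shows the desk with the switch at (322,243) and the stop button at (267,232). The tray handle runs from (508,256) to (573,270), and the hinge rod from (430,348) to (605,383). In the side view the switch is at (473,247) and the handle bar runs from (357,390) to (403,352). Next I'll zoom in on both.

```bash
python3 - <<'E'
from h import *
a=load("scene0");b=load("side0")
def crop(s,x,y,w,h): return cv2.resize(s["frame"][y:y+h,x:x+w,::-1],(400,300),interpolation=cv2.INTER_CUBIC)
im=np.vstack([np.hstack([crop(a,130,130,120,90),crop(a,290,150,120,90)]),np.hstack([crop(b,250,120,120,90),crop(b,160,180,120,90)])])
cv2.imwrite("pics/c1.png",im)
E
```

```text
(no output)
```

View pics/c1.png

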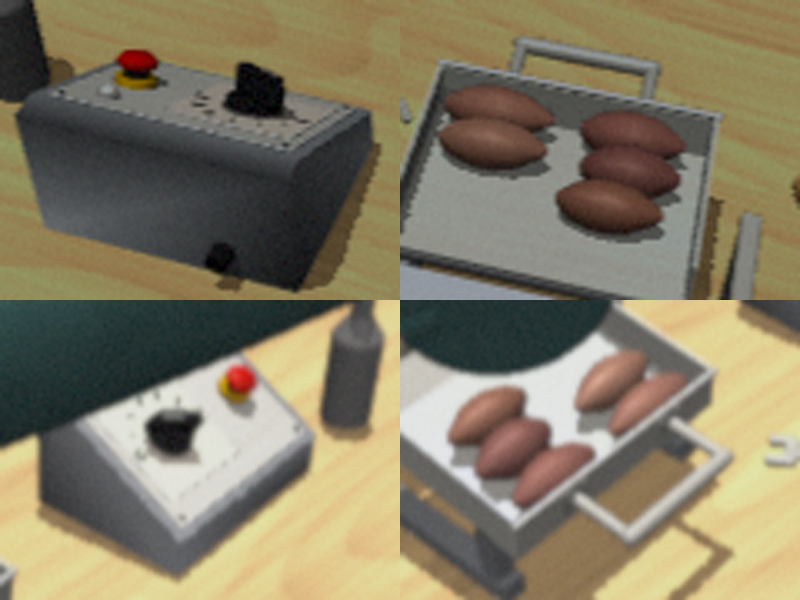

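```bash
python3 - <<'E'
from h import *
a=load("scene0");b=load("side0")
for n,p,q in [("hL",(367.1,170.1),(229,250.5)),("hR",(326,162.6),(258.1,226.5)),("estop",(171.1,148.6),(322,143.7)),("switch",(208,157),(301.6,158.4)),("screwFL",(233.5,162.1),(304.6,185.1))]:
    x,r=tri((a,*p),(b,*q)); print(n,x.round(3),np.round(r,4))
for u,v in [(430,348),(605,383)]: print("hinge",plane(a,u/1.5625,v/1.5625,.105).round(3))
print(plane(a,438/1.5625,300/1.5625,.178).round(3),plane(a,618/1.5625,338/1.5625,.178).round(3))
E
```

```text
hL [0.434 0.252 0.104] [0.0029 0.0029]
hR [0.446 0.128 0.101] [0.0015 0.0015]
estop [ 0.582 -0.338  0.116] [0.0014 0.0014]
switch [ 0.573 -0.212  0.115] [0.0005 0.0005]
screwFL [ 0.51  -0.159  0.058] [0.0018 0.0018]
hinge [0.731 0.072 0.105]
hinge [0.692 0.372 0.105]
[0.683 0.066 0.178] [0.652 0.371 0.178]
```

Sizes agree with the text: handle height 0.103, handle length 0.124, hinge 0.27 away and switch to stop button 0.126. Next, move to a closer view of the switch along its axis.

```bash
cat >> h.py <<'E'
def desk_rot(psi,ang,tilt=30):
    # tool pose pointing into the desk face; ang=0: tool x down-slope; turn about tool z (deg)
    base=R.from_euler('z',psi,degrees=True).as_matrix()
    t=np.radians(tilt); z=np.array([np.sin(t),0,-np.cos(t)]); x=np.array([-np.cos(t),0,-np.sin(t)])
    return base@np.column_stack([x,np.cross(z,x),z])@R.from_euler('z',ang,degrees=True).as_matrix()
def go(p,Rt):
    o=env.get_obs(); Rc=q2R(o["tool_rot"]); d=np.array(p)-o["position"]
    print("t",round(o["time"],2),"shift first (cur axes) cm",(Rc.T@d*100).round(2),"rot deg",np.degrees(R.from_matrix(Rc.T@Rt).as_rotvec()).round(2),"shift in target axes",(Rt.T@d*100).round(2))
E
python3 - <<'E'
from h import *
Rt=desk_rot(5,-90); p=np.array([.573,-.212,.115])-Rt[:,2]*.13
print(p); go(p,Rt); go(np.array(p)+[0,0,.0],desk_rot(5,0))
E
```

```text
[ 0.50824734 -0.21766512  0.2275833 ]
t 0.15 shift first (cur axes) cm [-55.18 -63.96   2.81] rot deg [  17.62  -31.86 -118.48] shift in target axes [ 83.44 -10.07   8.94]
t 0.15 shift first (cur axes) cm [-55.18 -63.96   2.81] rot deg [ -8.42 -29.25 -31.04] shift in target axes [-10.07 -83.44   8.94]
```

Emit:
{"name": "play_rows", "arguments": {"motion": "0 0 -3 0 0 0;-1 -1.2 -3 0 0 0;-2 -2.3 0 0 0 0;-2.4 -2.8 0 0 0 0;-2.4 -2.8 0 0 0 0;-2.4 -2.8 0 0 0 0;-2.4 -2.8 0 0 0 0;-2.4 -2.8 0 0 0 0;-2.4 -2.8 0 0 0 0;-2.4 -2.8 0 0 0 0;-2.4 -2.8 0 0 0 0;-2.4 -2.8 0 0 0 0;-2.4 -2.8 0 0 0 0;-2.4 -2.8 0 0 0 0;-2.4 -2.8 0 0 0 0;-2.4 -2.8 0 0 0 0;-2.4 -2.8 0 0 0 0;-2.4 -2.8 0 0 0 0;-2.4 -2.8 0 0 0 0;-2.4 -2.8 0 0 0 0"}}

```text
time: 1.82
position: [0.4647, -0.053, 0.3157]
tool_rot: [0.0, 0.232, 0.973, 0.0]
contact_force: [0.9, -0.1, -0.3]
opening: 0.0882
finger_force: 0.0
```

Emit:
{"name": "play_rows", "arguments": {"motion": "-2.4 -2.8 0 0 0 0;-2.4 -2.8 0 0 0 0;-2.4 -2.8 0 0 0 0;-2.4 -2.8 0 0 0 0;-1 -1.2 0 0 0 0;0 0 0 0.9 -1.6 -5.9;0 0 0 0.9 -1.6 -5.9;0 0 0 0.9 -1.6 -5.9;0 0 0 0.9 -1.6 -5.9;0 0 0 0.9 -1.6 -5.9;0 0 0 0.9 -1.6 -5.9;0 0 0 0.9 -1.6 -5.9;0 0 0 0.9 -1.6 -5.9;0 0 0 0.9 -1.6 -5.9;0 0 0 0.9 -1.6 -5.9;0 0 0 0.9 -1.6 -5.9;0 0 0 0.9 -1.6 -5.9;0 0 0 0.9 -1.6 -5.9;0 0 0 0.9 -1.6 -5.9;0 0 0 0.9 -1.6 -5.9"}}

```text
time: 3.48
position: [0.533, -0.109, 0.3021]
tool_rot: [0.112, -0.456, 0.859, -0.205]
contact_force: [1.9, 0.3, -0.3]
opening: 0.0881
finger_force: 0.0
```

```bash
python3 - <<'E'
from h import *
Rt=desk_rot(5,-90); p=np.array([.573,-.212,.115])-Rt[:,2]*.13
go(p,Rt); print(env.get_obs()["joint_positions"].round(2),env.get_obs()["position"])
E
```

```text
t 3.48 shift first (cur axes) cm [10.43 -0.23  8.41] rot deg [  2.76 -18.36 -34.46] shift in target axes [10.6   6.68  4.75]
[-0.13 -0.26  2.11 -0.26  0.88 -2.55] [ 0.53302526 -0.1090458   0.3020963 ]
```

Joint 6 reached its limit, so I'll use the half-turn-equivalent grasp with the tool x axis to the left.

```bash
python3 - <<'E'
from h import *
Rt=desk_rot(5,90); p=np.array([.573,-.212,.115])-Rt[:,2]*.13
o=env.get_obs();Rc=q2R(o["tool_rot"])
# two-stage: first turn about z only
go(p,Rt)
for a in (120,130,140,150): print(a,np.degrees(R.from_matrix((Rc@R.from_euler('z',a,degrees=True).as_matrix()).T@Rt).as_rotvec()).round(1))
E
```

```text
t 3.48 shift first (cur axes) cm [10.43 -0.23  8.41] rot deg [-23.95  -3.6  143.67] shift in target axes [-10.6   -6.68   4.75]
120 [-11.5  14.4  25. ]
130 [-10.1  15.3  15.1]
140 [-8.7 16.1  5.2]
150 [-7.3 16.8 -4.7]
```

Emit:
{"name": "play_rows", "arguments": {"motion": "0 0 0 0 0 7;0 0 0 0 0 7;0 0 0 0 0 7;0 0 0 0 0 7;0 0 0 0 0 7;0 0 0 0 0 7;0 0 0 0 0 7;0 0 0 0 0 7;0 0 0 0 0 7;0 0 0 0 0 7;0 0 0 0 0 7;0 0 0 0 0 7;0 0 0 0 0 7;0 0 0 0 0 7;0 0 0 0 0 7;0 0 0 0 0 7;0 0 0 0 0 7;0 0 0 0 0 7;0 0 0 0 0 7;0 0 0 0 0 7"}}

```text
time: 5.15
position: [0.5326, -0.1099, 0.3017]
tool_rot: [0.229, 0.655, 0.719, 0.036]
contact_force: [0.1, -0.4, -0.7]
opening: 0.0883
finger_force: 0.0
```

Emit:
{"name": "play_rows", "arguments": {"motion": "0 0 0 -2.2 4 1.3;0 0 0 -2.2 4 1.3;0 0 0 -2.2 4 1.3;0 0 0 -2.2 4 1.3;-2.6 -1.7 0 0 0 0;-2.6 -1.7 0 0 0 0;-2.6 -1.7 0 0 0 0;-2.6 -1.7 0 0 0 0;0 0 0 0 0 0"}}

```text
time: 5.9
position: [0.4805, -0.2219, 0.2657]
tool_rot: [0.174, 0.656, 0.709, 0.19]
contact_force: [-0.3, 0.1, -0.5]
opening: 0.0881
finger_force: 0.0
```

```bash
python3 - <<'E'
from h import *
Rt=desk_rot(5,90); p=np.array([.573,-.212,.115])-Rt[:,2]*.13
go(p,Rt); print(env.get_obs()["joint_positions"].round(2))
s=snap("wrist","w1"); print(proj(s,[.573,-.212,.115]))
cv2.imwrite("pics/w1b.png",cv2.resize(s["frame"][:,:,::-1],(800,600),interpolation=cv2.INTER_CUBIC))
E
```

```text
t 5.9 shift first (cur axes) cm [0.2  0.53 4.7 ] rot deg [-0.14  0.17 -0.48] shift in target axes [0.18 0.52 4.7 ]
[-0.7  -0.26  2.19  0.47  0.88 -1.02]
[262.7598209  168.37447312]
```

View pics/w1b.png

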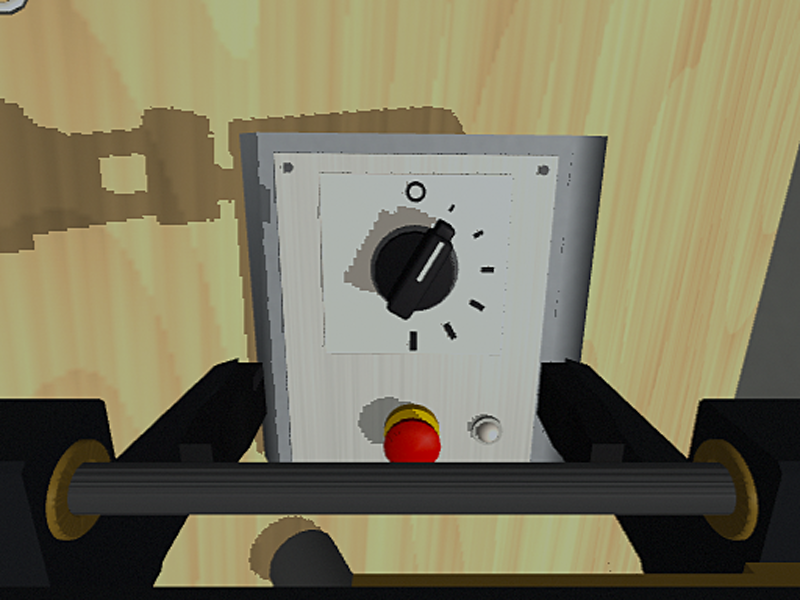

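The wrist view shows the off ring at (415,190) at the top (+y), the disc centred near (414,268), and screws at (287,168) and (543,170). The handle's pointer is about 30° clockwise of off. The switch is already on speed 1, so it needs three more clicks (90°). I'll take a second view for depth.

Emit:
{"name": "play_rows", "arguments": {"motion": "2.5 0 1 0 0 0;2.5 0 1 0 0 0;0 0 0 0 0 0;0 0 0 0 0 0"}}

```text
time: 6.28
position: [0.4888, -0.1659, 0.2504]
tool_rot: [0.174, 0.653, 0.712, 0.191]
contact_force: [-0.3, -0.0, -0.3]
opening: 0.0879
finger_force: 0.0
```

```bash
python3 - <<'E'
from h import *
snap("wrist","w2"); print(env.get_obs()["position"])
for n in ("w1","w2"):
    s=load(n); g=cv2.cvtColor(s["frame"],cv2.COLOR_RGB2GRAY)
    m=((g<75)*255).astype(np.uint8); c,_=cv2.findContours(m,cv2.RETR_EXTERNAL,cv2.CHAIN_APPROX_NONE)
    print(n)
    for k in c:
        A=cv2.contourArea(k); (x,y),r=cv2.minEnclosingCircle(k)
        if 8<A<4500 and 150<x<400 and y<260: print(round(A),(round(x,1),round(y,1)),"r",round(r,1),cv2.boundingRect(k))
E
```

```text
[ 0.48929611 -0.16703739  0.25114329]
w1
38 (264.0, 217.6) r 5.7 (262, 212, 5, 12)
26 (287.8, 211.1) r 5.0 (284, 207, 8, 10)
22 (304.5, 195.0) r 4.6 (301, 192, 9, 7)
14 (311.5, 172.0) r 3.6 (308, 171, 8, 3)
2464 (270.0, 172.0) r 33.8 (237, 140, 56, 65)
109 (265.5, 122.2) r 6.3 (260, 116, 12, 13)
w2
22 (301.0, 252.0) r 4.5 (297, 249, 9, 7)
16 (308.0, 230.5) r 3.4 (305, 229, 7, 4)
2518 (265.2, 234.4) r 34.8 (233, 202, 55, 66)
110 (262.0, 182.0) r 6.4 (256, 176, 13, 13)
16 (179.6, 166.7) r 2.8 (178, 164, 5, 6)
```

```bash
python3 - <<'E'
from h import *
a,b=load("w1"),load("w2")
P={}
for n,p,q in [("ring",(265.5,122.2),(262,182)),("b3",(311.5,172),(308,230.5)),("b4",(304.5,195),(301,252)),("screw",(183.7,107.5),(179.6,166.7))]:
    x,r=tri((a,*p),(b,*q)); P[n]=x; print(n,x.round(4),np.round(r,4))
x0=np.mean([P[k] for k in("ring","b3","b4")],axis=0)
n=desk_rot(4.6,90)[:,2]*-1
print("plane offs mm",[(k,round(float(n@(P[k]-x0))*1000,1)) for k in P])
def on(s,u,v,h=0):
    p,d=ray(s,u,v); return p+d*((x0+n*h-p)@n)/(d@n)
ring,b6,b3,b2,b4=[on(a,*k) for k in((265.5,122.2),(264,217.6),(311.5,172),(305.8,149.5),(304.5,195))]
v=ring-b6; print("ring-b6",np.linalg.norm(v),"yaw",np.degrees(np.arctan2(-v[0],v[1])))
yd=desk_rot(4.6,90)[:,0]; xd=desk_rot(4.6,90)[:,1]
print(xd,yd)
c=ring+yd*((b3-ring)@yd)
for k,q in dict(ring=ring,b6=b6,b3=b3,b2=b2,b4=b4).items(): print(k,((q-c)@xd*1000).round(1),((q-c)@yd*1000).round(1))
print("c on face",c.round(4),"grip",(c+n*.031).round(4))
for s in(a,b): print(proj(s,c+n*.043),proj(s,c+n*.015))
# switch handle white line direction
for nme in("w1","w2"):
    s=load(nme); f=s["frame"].astype(int); uv=proj(s,c+n*.043)
    g=f.min(2); h,w=g.shape; Y,X=np.mgrid[:h,:w]; near=((X-uv[0])**2+(Y-uv[1])**2<30**2)
    dark=(cv2.morphologyEx(((g<75)*255).astype(np.uint8),cv2.MORPH_CLOSE,np.ones((9,9)))>0)
    ins=cv2.erode(dark.astype(np.uint8),np.ones((3,3)))>0
    m=near&ins&(g>110); ys,xs=np.nonzero(m); print(len(xs))
    pts=np.array([on(s,x,y,.043) for x,y in zip(xs,ys)])-c; 
    q=np.c_[pts@xd,pts@yd]*1000; mu=q.mean(0); d=np.linalg.svd(q-mu)[2][0]; d*=np.sign(d@mu)
    print("line mid",mu.round(1),"angle cw from +y",np.degrees(np.arctan2(d[0],d[1])).round(1),"mid angle",np.degrees(np.arctan2(*mu)).round(1))
E
```

```text
ring [ 0.5814 -0.1687  0.1006] [0.0002 0.0002]
b3 [ 0.6244 -0.2153  0.1272] [0.0001 0.0001]
b4 [ 0.6227 -0.241   0.1222] [0.0002 0.0002]
screw [ 0.5123 -0.1601  0.0569] [0.0002 0.0002]
plane offs mm [('ring', -1.5), ('b3', 2.0), ('b4', -0.5), ('screw', -5.2)]
ring-b6 0.10088616020626208 yaw 4.062142097532321
[0.86323583 0.06945431 0.5       ] [-8.01989243e-02  9.96778878e-01 -1.11022302e-16]
ring 0.0 50.5
b6 -1.1 -50.4
b3 47.6 0.0
b2 40.8 23.4
b4 41.4 -24.9
c on face [ 0.5845 -0.219   0.1018] grip [ 0.5691 -0.2202  0.1286]
[266.31295305 183.509151  ] [265.58748084 175.73894842]
[261.85779528 249.55700351] [261.43377786 236.19589411]
74
line mid [ 6.8 14. ] angle cw from +y 31.0 mid angle 25.9
79
line mid [ 5.9 11.3] angle cw from +y 20.3 mid angle 27.7
```

```bash
python3 - <<'E'
from h import *
Rt=desk_rot(4.3,120); c=np.array([.5845,-.219,.101])
go(c-Rt[:,2]*.10,Rt)
E
```

```text
t 6.33 shift first (cur axes) cm [-5.94  0.32  7.52] rot deg [-3.000e-02 -3.300e-01  3.052e+01] shift in target axes [-4.92  3.27  7.55]
```

Emit:
{"name": "play_rows", "arguments": {"motion": "-2 0.1 2.5 0 0 0;-2 0.1 2.5 0 0 0;-1.94 0.12 2.5 0 0 0;0 0 0 0 0 6.1;0 0 0 0 0 6.1;0 0 0 0 0 6.1;0 0 0 0 0 6.1;0 0 0 0 0 6.1;0 0 0 0 0 0;0 0 0 0 0 0"}}

```text
time: 7.17
position: [0.5345, -0.2248, 0.1881]
tool_rot: [0.12, 0.817, 0.515, 0.23]
contact_force: [0.0, 0.2, -0.3]
opening: 0.0882
finger_force: 0.0
```

```bash
python3 - <<'E'
from h import *
Rt=desk_rot(4.3,120); c=np.array([.5845,-.219,.101])
go(c-Rt[:,2]*.036,Rt)
s=snap("wrist","w3"); n=-Rt[:,2]
print([proj(s,c+n*h).round(1).tolist() for h in(0,.015,.043)])
for nm in ("scene","side"):
    t=snap(nm,nm+"1"); u,v=proj({**t,"rotation":q2R(t["rotation"])},c+n*.03).astype(int); cv2.imwrite(f"pics/{nm}1c.png",cv2.resize(t["frame"][v-45:v+45,u-60:u+60,::-1],(400,300),interpolation=cv2.INTER_CUBIC))
im=np.hstack([cv2.resize(s["frame"][:,:,::-1],(400,300)),np.vstack([cv2.imread(f"pics/{k}1c.png") for k in("scene",)])]); cv2.imwrite("pics/c3.png",im)
E
```

```text
t 7.17 shift first (cur axes) cm [ 0.15 -0.1   6.46] rot deg [-0.05 -0.23  0.05] shift in target axes [ 0.18 -0.1   6.46]
[[254.9, 193.2], [254.7, 199.6], [254.4, 214.0]]
```

View pics/c3.png

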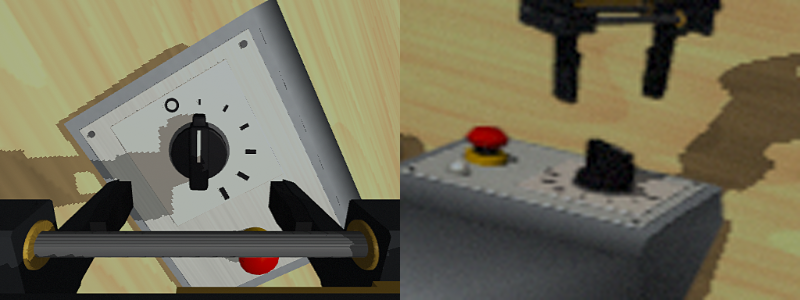

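The bar stands vertical in the wrist picture and is centred between the fingers. Now descend, grip lightly, and turn about the tool axis.

Emit:
{"name": "play_rows", "arguments": {"motion": "0.1 -0.1 1.5 0 0 0;0.1 0 1.5 0 0 0;0.1 0 1.5 0 0 0;0 0 1 0 0 0;0 0 0.9 0 0 0;0 0 0 0 0 0;0 0 0 0 0 0"}}

```text
time: 7.9
position: [0.566, -0.2182, 0.1318]
tool_rot: [0.118, 0.818, 0.514, 0.23]
contact_force: [0.4, 0.3, -0.4]
opening: 0.0884
finger_force: 0.0
```

Emit:
{"name": "play_rows", "arguments": {"motion": "0 0 0 0 0 0;0 0 0 0 0 0;0 0 0 0 0 0;0 0 0 0 0 0;0 0 0 0 0 0;0 0 0 0 0 0;0 0 0 0 0 0;0 0 0 0 0 0;0 0 0 0 0 0;0 0 0 0 0 0;0 0 0 0 0 0;0 0 0 0 0 0", "claw": 1, "squeeze": 20}}

```text
time: 8.9
position: [0.5665, -0.2186, 0.1325]
tool_rot: [0.119, 0.818, 0.513, 0.23]
contact_force: [0.9, -0.4, -1.7]
opening: 0.0156
finger_force: 20.0
```

Emit:
{"name": "play_rows", "arguments": {"motion": "0 0 0 0 0 4;0 0 0 0 0 4;0 0 0 0 0 4;0 0 0 0 0 4;0 0 0 0 0 4;0 0 0 0 0 4;0 0 0 0 0 4"}}

```text
time: 9.48
position: [0.5665, -0.2186, 0.1325]
tool_rot: [0.059, 0.918, 0.299, 0.252]
contact_force: [1.9, 0.9, -0.9]
opening: 0.0156
finger_force: 20.0
```

Emit:
{"name": "play_rows", "arguments": {"motion": "0 0 0 0 0 4;0 0 0 0 0 4;0 0 0 0 0 4;0 0 0 0 0 4;0 0 0 0 0 4;0 0 0 0 0 4;0 0 0 0 0 4;0 0 0 0 0 4;0 0 0 0 0 4;0 0 0 0 0 4;0 0 0 0 0 4;0 0 0 0 0 4;0 0 0 0 0 4;0 0 0 0 0 4;0 0 0 0 0 4;0 0 0 0 0 2;0 0 0 0 0 0;0 0 0 0 0 0;0 0 0 0 0 0"}}

```text
time: 11.07
position: [0.5665, -0.2186, 0.1325]
tool_rot: [-0.078, 0.942, -0.215, 0.247]
contact_force: [4.0, -1.0, -2.4]
opening: 0.0156
finger_force: 20.0
```

```bash
python3 - <<'E'
from h import *
go([.567,-.219,.132],desk_rot(4.3,210)); o=env.get_obs(); print(o["position"],o["ft_torque"],o["contact_force"])
E
```

```text
t 11.07 shift first (cur axes) cm [0.04 0.03 0.07] rot deg [-0.23  0.06 -0.07] shift in target axes [0.04 0.03 0.07]
[ 0.56647788 -0.21862736  0.13249711] [-0.19998958 -0.13856378 -0.18158488] [ 4.02336184 -1.0007001  -2.37391116]
```

Now open and back off along the tool axis, then look.

Emit:
{"name": "play_rows", "arguments": {"motion": "0 0 0 0 0 0;0 0 0 0 0 0;0 0 0 0 0 0;0 0 0 0 0 0;0 0 0 0 0 0;0 0 0 0 0 0;0 0 -1 0 0 0;0 0 -3 0 0 0;0 0 -3 0 0 0;0 0 -3 0 0 0;0 0 -3 0 0 0;0 0 0 0 0 0", "claw": 0}}

```text
time: 12.07
position: [0.502, -0.226, 0.2522]
tool_rot: [-0.076, 0.941, -0.215, 0.251]
contact_force: [0.7, 0.4, 0.6]
opening: 0.0881
finger_force: 0.0
```

```bash
python3 - <<'E'
from h import *
s=snap("wrist","w4")
cv2.imwrite("pics/w4b.png",cv2.resize(s["frame"][:,:,::-1],(600,450),interpolation=cv2.INTER_CUBIC))
print(env.get_obs()["joint_positions"].round(2))
E
```

```text
[-0.67 -0.21  2.19  0.49  0.82  1.08]
```

View pics/w4b.png

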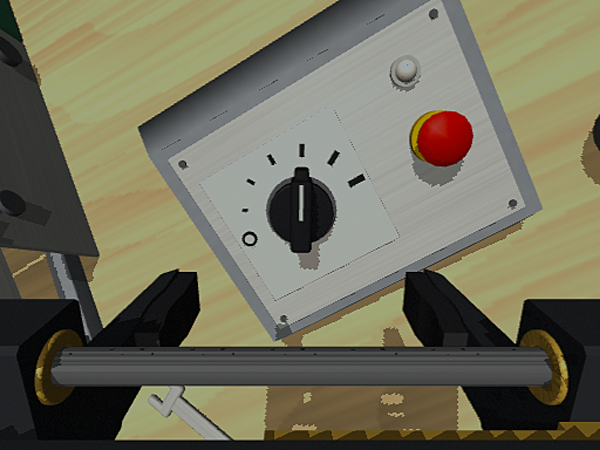

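The pointer stands on the fourth bar at (302,150), so the switch is at speed 4 and is now clear of the gripper. Next, the tray handle.

```bash
python3 - <<'E'
from h import *
Rt=desk_rot(6.5,90); p=np.array([.44,.19,.103])-Rt[:,2]*.14
print(p);go(p,Rt)
E
```

```text
[0.37044997 0.18207578 0.22424356]
t 12.12 shift first (cur axes) cm [-29.47 -31.05  -2.93] rot deg [   1.44    0.33 -121.93] shift in target axes [41.99 -8.6  -2.02]
```

Emit:
{"name": "play_rows", "arguments": {"motion": "0 0 -2 0 0 -7;0 0 -2 0 0 -7;0 0 -2 0 0 -7;0 0 -2 0 0 -7;0 0 0 0 0 -7;0 0 0 0 0 -7;0 0 0 0 0 -7;0 0 0 0 0 -7;0 0 0 0 0 -7;0 0 0 0 0 -7;0 0 0 0 0 -7;0 0 0 0 0 -7;0 0 0 0 0 -7;0 0 0 0 0 -7;0 0 0 0 0 -7;0 0 0 0 0 -7;0 0 0 0 0 -7;0 0 0 0 0 0"}}

```text
time: 13.62
position: [0.4611, -0.2268, 0.3126]
tool_rot: [0.172, 0.662, 0.703, 0.193]
contact_force: [0.2, 0.3, 1.8]
opening: 0.0883
finger_force: 0.0
```

```bash
python3 - <<'E'
from h import *
Rt=desk_rot(6.5,90); p=np.array([.44,.19,.103])-Rt[:,2]*.14
print(p);go(p,Rt)
E
```

```text
[0.37044997 0.18207578 0.22424356]
t 13.62 shift first (cur axes) cm [ 41.25 -10.29   4.93] rot deg [-0.07  0.75 -2.89] shift in target axes [41.65 -8.21  5.46]
```

Emit:
{"name": "play_rows", "arguments": {"motion": "2.75 -0.5 0 0 0 0;2.75 -0.5 0 0 0 0;2.75 -0.5 0 0 0 0;2.75 -0.5 0 0 0 0;2.75 -0.5 0 0 0 0;2.75 -0.5 0 0 0 0;2.75 -0.5 0 0 0 0;2.75 -0.5 0 0 0 0;2.75 -0.5 0 0 0 0;2.75 -0.5 0 0 0 0;2.75 -0.5 0 0 0 0;2.75 -0.5 0 0 0 0;2.75 -0.5 0 0 0 0;2.75 -0.5 0 0 0 0;2.75 -0.5 0 0 0 0;0 -0.7 1 0 0 -1;0 -0.7 1 0 0 -1;0 -0.7 1.5 0 0 -1;0 0 0 0 0 0"}}

```text
time: 15.2
position: [0.3687, 0.1789, 0.2358]
tool_rot: [0.177, 0.646, 0.72, 0.184]
contact_force: [-0.3, -0.1, -0.9]
opening: 0.088
finger_force: 0.0
```

```bash
python3 - <<'E'
from h import *
Rt=desk_rot(6.5,90); p=np.array([.44,.19,.103])-Rt[:,2]*.14
print(p);go(p,Rt);print(env.get_obs()["joint_positions"].round(2))
s=snap("wrist","w5")
cv2.imwrite("pics/w5b.png",cv2.resize(s["frame"][:,:,::-1],(800,600),interpolation=cv2.INTER_CUBIC))
print(proj(s,[.44,.19,.103]))
E
```

```text
[0.37044997 0.18207578 0.22424356]
t 15.2 shift first (cur axes) cm [ 0.31 -0.39  1.1 ] rot deg [-0.44  1.07 -0.02] shift in target axes [ 0.29 -0.4   1.11]
[ 0.58 -0.57  2.43 -0.33  0.84  0.64]
[253.82816411 171.40972396]
```

View pics/w5b.png

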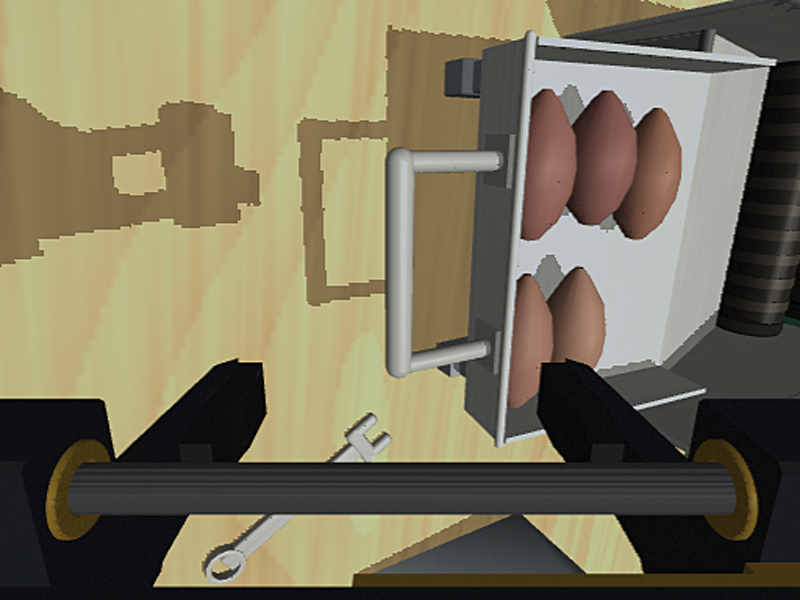

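The handle bar is vertical in the picture, from (400,155) to (398,370), and centred on the tool axis. I'll take a second view, offset across the bar, to get its height.

Emit:
{"name": "play_rows", "arguments": {"motion": "1 2.5 0 0 0 0;1 2.5 0 0 0 0;0 0 0 0 0 0;0 0 0 0 0 0", "claw": 0.45}}

```text
time: 15.58
position: [0.4134, 0.2052, 0.2676]
tool_rot: [0.178, 0.646, 0.718, 0.189]
contact_force: [0.0, 1.0, -0.6]
opening: 0.0632
finger_force: 0.0
```

```bash
python3 - <<'E'
from h import *
b=snap("wrist","w6"); a=load("w5"); print(env.get_obs()["opening"])
def bar(s,lo,hi,r0,r1):
    g=cv2.cvtColor(s["frame"],cv2.COLOR_RGB2HSV); m=((g[:,:,1]<50)&(g[:,:,2]>95)).astype(np.uint8)
    m[:, :lo]=0; m[:,hi:]=0; m[:r0]=0; m[r1:]=0
    n,l,st,ce=cv2.connectedComponentsWithStats(m); k=1+np.argmax(st[1:,4]); print(st[k])
    out=[]
    x,y,w,h=st[k][:4]
    for r in range(y+15,y+h-14):
        c=np.nonzero(l[r]==k)[0]; out.append((r,c.mean(),len(c)))
    o=np.array(out); p=np.polyfit(o[:,0],o[:,1],1); print("width",np.median(o[:,2])); 
    return p,y,y+h
pa,ya,yb=bar(a,235,264,80,250)
uv=proj(b,[.44,.19,.103]); print(uv)
pb,yc,yd=bar(b,int(uv[0])-22,int(uv[0])+9,90,280)
print(ya,yb,yc,yd,pa,pb)
e=[]
for u,v in((ya+6,yc+6),(yb-6,yd-6)):
    x,r=tri((a,np.polyval(pa,u),u),(b,np.polyval(pb,v),v)); e.append(x); print(x.round(4),np.round(r,4))
m=(e[0]+e[1])/2; d=e[0]-e[1]; print("mid",m.round(4),"len",np.linalg.norm(d),"yaw",np.degrees(np.arctan2(-d[0],d[1])))
# tray end wall / hinge check
Rt=desk_rot(6.5,90); go(m-Rt[:,2]*.06,Rt); go(m,Rt)
E
```

```text
0.05985450747094852
[ 249   95   15  147 2161]
width 15.0
[191.0155501  193.18554986]
[ 180  120   20  140 1828]
width 15.0
95 242 120 260 [-7.88842264e-04  2.56115971e+02] [4.60765839e-02 1.83770562e+02]
[0.4372 0.2507 0.0998] [0.0002 0.0002]
[0.4448 0.1304 0.11  ] [0.0004 0.0004]
mid [0.441  0.1906 0.1049] len 0.12092674944570275 yaw 3.5954233549176946
t 15.63 shift first (cur axes) cm [-1.6  -5.74  9.36] rot deg [-0.02  0.93 -0.2 ] shift in target axes [-1.73 -5.75  9.33]
t 15.63 shift first (cur axes) cm [-1.5  -5.74 15.36] rot deg [-0.02  0.93 -0.2 ] shift in target axes [-1.73 -5.75 15.33]
```

Emit:
{"name": "play_rows", "arguments": {"motion": "-0.5 -2 0 0 0.3 0;-0.5 -2 1 0 0.3 0;-0.5 -1.74 3 0 0.3 0;0 0 3 0 0 0;0 0 2.3 0 0 0;0 0 2 0 0 0;0 0 0 0 0 0;0 0 0 0 0 0"}}

```text
time: 16.3
position: [0.4189, 0.1901, 0.1381]
tool_rot: [0.172, 0.644, 0.72, 0.191]
contact_force: [-0.1, -0.5, -0.2]
opening: 0.0484
finger_force: 0.0
```

```bash
python3 - <<'E'
from h import *
Rt=desk_rot(6.3,90); m=np.array([.441,.1906,.104]); go(m+Rt[:,2]*.002,Rt); o=env.get_obs();print(o["opening"],o["position"])
s=snap("wrist","w7"); cv2.imwrite("pics/w7b.png",cv2.resize(s["frame"][:,:,::-1],(600,450))); print(proj(s,m))
E
```

```text
t 16.3 shift first (cur axes) cm [-0.2   0.21  4.25] rot deg [-0.21 -0.02  0.09] shift in target axes [-0.19  0.2   4.25]
0.048419793372168715 [0.41894168 0.19011782 0.13811417]
[260.85938299 230.52709263]
```

View pics/w7b.png

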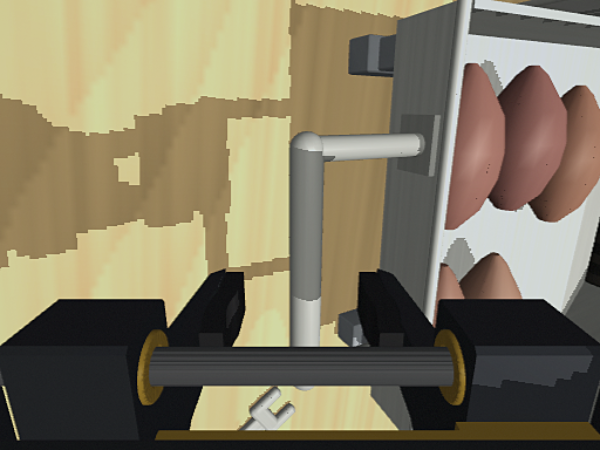

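The bar, at column 306 of 600, lies between the two fingers and the front finger is clear of the tray wall. Descend and grip.

Emit:
{"name": "play_rows", "arguments": {"motion": "-0.1 0.1 1.2 0 0 0;-0.1 0.1 1.2 0 0 0;0 0 1 0 0 0;0 0 0.8 0 0 0;0 0 0 0 0 0;0 0 0 0 0 0"}}

```text
time: 16.85
position: [0.4432, 0.1924, 0.1051]
tool_rot: [0.172, 0.643, 0.72, 0.194]
contact_force: [0.1, -0.6, 0.2]
opening: 0.0482
finger_force: 0.0
```

Emit:
{"name": "play_rows", "arguments": {"motion": "0 0 0 0 0 0;0 0 0 0 0 0;0 0 0 0 0 0;0 0 0 0 0 0;0 0 0 0 0 0;0 0 0 0 0 0;0 0 0 0 0 0;0 0 0 0 0 0", "claw": 1, "squeeze": 25}}

```text
time: 17.52
position: [0.4413, 0.1918, 0.1031]
tool_rot: [0.171, 0.644, 0.721, 0.192]
contact_force: [-8.2, 0.3, 3.6]
opening: 0.015
finger_force: 25.1
```

```bash
python3 - <<'E'
from h import *
o=env.get_obs(); print(o["position"],o["contact_force"],o["ft_torque"],o["joint_positions"].round(2))
# plan lift: handle on arc about hinge; tool tilts 30 -> 0 about tool x; rows in tool axes (fixed ang90)
r=.266; N=24
for k in (1,):
    z0=-.002
    def pose(th):
        ph=np.radians(30)-th*0.5   # tilt
        z=np.array([np.sin(ph),-np.cos(ph)]); y=np.array([np.cos(ph),np.sin(ph)])
        h=np.array([-r*np.cos(th-.0),r*np.sin(th)]); return h+z*.002,y,z,ph
    T=np.linspace(0,1.08,N+1)
    for a,b in zip(T[:-1],T[1:]):
        p,y,z,ph=pose(a);p2,_,_,ph2=pose(b); d=(p2-p)*100
        print(f"0 {d@y:.2f} {d@z:.2f} {np.degrees(ph-ph2):.2f} 0 0",end=";")
E
```

```text
[0.44131945 0.19183259 0.10311574] [-8.24289319  0.28358897  3.55380171] [0.11377693 1.1945029  0.07664022] [ 0.48 -0.19  2.47 -0.46  0.41  0.75]
0 0.62 -1.02 1.29 0 0;0 0.64 -1.01 1.29 0 0;0 0.66 -0.99 1.29 0 0;0 0.68 -0.98 1.29 0 0;0 0.71 -0.96 1.29 0 0;0 0.73 -0.95 1.29 0 0;0 0.75 -0.93 1.29 0 0;0 0.77 -0.91 1.29 0 0;0 0.79 -0.90 1.29 0 0;0 0.81 -0.88 1.29 0 0;0 0.83 -0.86 1.29 0 0;0 0.85 -0.84 1.29 0 0;0 0.87 -0.82 1.29 0 0;0 0.89 -0.80 1.29 0 0;0 0.90 -0.78 1.29 0 0;0 0.92 -0.76 1.29 0 0;0 0.94 -0.74 1.29 0 0;0 0.95 -0.72 1.29 0 0;0 0.97 -0.70 1.29 0 0;0 0.99 -0.67 1.29 0 0;0 1.00 -0.65 1.29 0 0;0 1.01 -0.63 1.29 0 0;0 1.03 -0.60 1.29 0 0;0 1.04 -0.58 1.29 0 0;
```

Gripped. Now raise the handle along the arc slowly, watching the forces.

Emit:
{"name": "play_rows", "arguments": {"motion": "0 0.2 -0.5 0.65 0 0;0 0.2 -0.5 0.65 0 0;0 0.33 -0.5 0.65 0 0;0 0.33 -0.5 0.65 0 0;0 0.34 -0.49 0.65 0 0;0 0.34 -0.49 0.65 0 0;0 0.35 -0.48 0.65 0 0;0 0.35 -0.48 0.65 0 0;0 0.36 -0.47 0.65 0 0;0 0.36 -0.47 0.65 0 0;0 0.37 -0.47 0.65 0 0;0 0.37 -0.47 0.65 0 0"}}

```text
time: 18.52
position: [0.4492, 0.1926, 0.1716]
tool_rot: [0.125, 0.654, 0.732, 0.141]
contact_force: [-6.8, 2.1, -4.9]
opening: 0.0149
finger_force: 25.1
```

Emit:
{"name": "play_rows", "arguments": {"motion": "0 0.37 -0.47 0.65 0 0;0 0.38 -0.46 0.65 0 0;0 0.38 -0.46 0.65 0 0;0 0.39 -0.45 0.65 0 0;0 0.39 -0.45 0.65 0 0;0 0.4 -0.44 0.65 0 0"}}

```text
time: 19.02
position: [0.4598, 0.1938, 0.2049]
tool_rot: [0.102, 0.658, 0.737, 0.114]
contact_force: [-15.8, -0.4, -0.0]
opening: 0.0153
finger_force: 25.2
```

```bash
cat > fit.py <<'E'
from h import *
o=env.get_obs(); p=o["position"]; Rc=q2R(o["tool_rot"]); g=p-Rc[:,2]*.002
d=g-[.440,.191,.104]; yw=np.radians(6.5); rad=d@[np.cos(yw),np.sin(yw),0]; lat=d@[-np.sin(yw),np.cos(yw),0]
th=np.arctan2(g[2]-.105,.266-rad); print("t",o["time"].round(2) if hasattr(o["time"],'round') else o["time"],"grasp",g.round(4),"theta",th.round(3),"r",np.hypot(g[2]-.105,.266-rad).round(4),"lat",lat.round(4),"open",round(o["opening"],4),"F tool",(Rc.T@o["contact_force"]).round(1),"M",(Rc.T@o["ft_torque"]).round(2),"q",o["joint_positions"].round(2),"z",Rc[:,2].round(3))
E
python3 fit.py
```

```text
t 19.0167 grasp [0.4592 0.1937 0.2068] theta 0.392 r 0.2668 lat 0.0005 open 0.0153 F tool [  1.4 -15.   -4.8] M [2.45 0.21 0.03] q [ 0.41 -0.21  2.22 -0.12  0.84  0.36] z [ 0.301  0.034 -0.953]
```

Emit:
{"name": "play_rows", "arguments": {"motion": "0 0.25 -0.44 0.65 0 0;0 0.25 -0.44 0.65 0 0;0 0.4 -0.43 0.65 0 0;0 0.4 -0.43 0.65 0 0;0 0.42 -0.42 0.65 0 0;0 0.42 -0.42 0.65 0 0;0 0.43 -0.41 0.65 0 0;0 0.43 -0.41 0.65 0 0;0 0.44 -0.4 0.65 0 0;0 0.44 -0.4 0.65 0 0;0 0.45 -0.39 0.65 0 0;0 0.45 -0.39 0.65 0 0"}}

```text
time: 20.02
position: [0.4946, 0.1975, 0.2679]
tool_rot: [0.058, 0.663, 0.743, 0.065]
contact_force: [-14.8, -2.8, 7.1]
opening: 0.0152
finger_force: 25.0
```

```bash
python3 fit.py
```

```text
t 20.0167 grasp [0.4942 0.1975 0.2699] theta 0.662 r 0.2681 lat 0.0003 open 0.0152 F tool [ -1.1 -13.5  -9.6] M [ 2.61 -0.29  0.13] q [ 0.36 -0.12  2.   -0.05  1.09  0.26] z [ 0.173  0.02  -0.985]
```

Emit:
{"name": "play_rows", "arguments": {"motion": "0 0.3 -0.48 0.65 0 0;0 0.36 -0.44 0.65 0 0;0 0.46 -0.38 0.65 0 0;0 0.46 -0.38 0.65 0 0;0 0.47 -0.37 0.65 0 0;0 0.47 -0.37 0.65 0 0;0 0.47 -0.36 0.65 0 0;0 0.48 -0.36 0.65 0 0;0 0.48 -0.35 0.65 0 0;0 0.49 -0.35 0.65 0 0;0 0.49 -0.34 0.65 0 0;0 0.5 -0.34 0.65 0 0"}}

```text
time: 21.02
position: [0.5454, 0.2029, 0.3203]
tool_rot: [0.015, 0.666, 0.746, 0.017]
contact_force: [-6.5, -5.8, 4.4]
opening: 0.015
finger_force: 25.0
```

```bash
python3 fit.py
```

```text
t 21.0167 grasp [0.5454 0.2029 0.3223] theta 0.936 r 0.2698 lat -0.0001 open 0.015 F tool [-5.1 -6.9 -4.8] M [ 1.48 -0.62  0.05] q [ 0.32  0.03  1.76 -0.01  1.31  0.21] z [ 0.046  0.005 -0.999]
```

Emit:
{"name": "play_rows", "arguments": {"motion": "0 0.5 -0.34 0.65 0 0;0 0.5 -0.33 0.65 0 0;0 0.51 -0.32 0.65 0 0;0 0.51 -0.31 0.65 0 0;0 0.52 -0.3 0.65 0 0;0 0.52 -0.29 0.65 0 0;0 0 0 0 0 0;0 0 0 0 0 0;0 0 0 0 0 0;0 0 0 0 0 0;0 0 0 0 0 0;0 0 0 0 0 0;0 0 0 0 0 0;0 0 0 0 0 0"}}

```text
time: 22.18
position: [0.5764, 0.2061, 0.3408]
tool_rot: [-0.006, 0.666, 0.746, -0.007]
contact_force: [-5.0, -4.1, 6.2]
opening: 0.0154
finger_force: 25.0
```

```bash
python3 fit.py; python3 - <<'E'
from h import *
s=snap("scene","s2"); cv2.imwrite("pics/s2c.png",cv2.resize(s["frame"][130:384,180:470,::-1],(685,600),interpolation=cv2.INTER_CUBIC))
E
```

```text
t 22.1833 grasp [0.5765 0.2061 0.3428] theta 1.075 r 0.2704 lat -0.0004 open 0.0154 F tool [-3.5 -5.6 -6.1] M [ 1.1  -0.68 -0.  ] q [0.3  0.12 1.62 0.   1.42 0.19] z [-0.018 -0.002 -1.   ]
```

View pics/s2c.png

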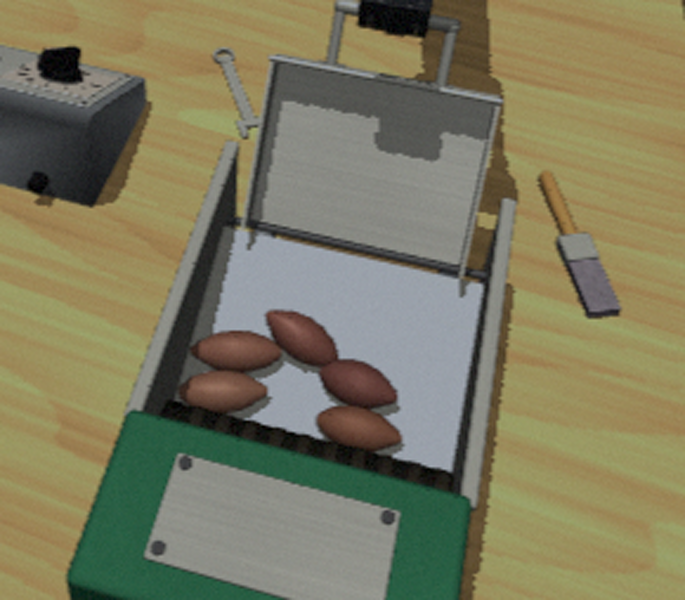

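All five potatoes are in the hopper, at (235,350), (225,390), (300,338), (358,383) and (358,428) in the crop. The tray is empty and the bystanders are unmoved. Now lower it back along the same arc.

Emit:
{"name": "play_rows", "arguments": {"motion": "0 -0.52 0.29 -0.65 0 0;0 -0.52 0.3 -0.65 0 0;0 -0.51 0.31 -0.65 0 0;0 -0.51 0.32 -0.65 0 0;0 -0.5 0.33 -0.65 0 0;0 -0.5 0.34 -0.65 0 0;0 -0.5 0.34 -0.65 0 0;0 -0.49 0.34 -0.65 0 0;0 -0.49 0.35 -0.65 0 0;0 -0.48 0.35 -0.65 0 0;0 -0.48 0.36 -0.65 0 0;0 -0.47 0.36 -0.65 0 0;0 -0.47 0.37 -0.65 0 0;0 -0.47 0.37 -0.65 0 0;0 -0.46 0.38 -0.65 0 0;0 -0.46 0.38 -0.65 0 0;0 -0.4 0.42 -0.65 0 0;0 -0.36 0.44 -0.65 0 0"}}

```text
time: 23.73
position: [0.4942, 0.1978, 0.268]
tool_rot: [0.06, 0.663, 0.743, 0.068]
contact_force: [-6.6, -6.3, 4.7]
opening: 0.0151
finger_force: 25.0
```

```bash
python3 fit.py
```

```text
t 23.7333 grasp [0.4938 0.1978 0.2699] theta 0.662 r 0.2684 lat 0.0007 open 0.0151 F tool [-5.5 -6.3 -5.9] M [ 1.01 -0.78 -0.  ] q [ 0.36 -0.12  2.   -0.05  1.08  0.27] z [ 0.18   0.021 -0.984]
```

Emit:
{"name": "play_rows", "arguments": {"motion": "0 -0.45 0.39 -0.65 0 0;0 -0.45 0.39 -0.65 0 0;0 -0.44 0.4 -0.65 0 0;0 -0.44 0.4 -0.65 0 0;0 -0.43 0.41 -0.65 0 0;0 -0.43 0.41 -0.65 0 0;0 -0.42 0.42 -0.65 0 0;0 -0.42 0.42 -0.65 0 0;0 -0.4 0.43 -0.65 0 0;0 -0.4 0.43 -0.65 0 0;0 -0.3 0.44 -0.65 0 0;0 -0.3 0.44 -0.65 0 0"}}

```text
time: 24.73
position: [0.4596, 0.1944, 0.2079]
tool_rot: [0.105, 0.658, 0.736, 0.119]
contact_force: [-3.6, -3.3, -0.0]
opening: 0.0151
finger_force: 25.0
```

```bash
python3 fit.py
```

```text
t 24.7333 grasp [0.459  0.1943 0.2098] theta 0.401 r 0.2681 lat 0.0011 open 0.0151 F tool [-2.9 -3.7 -1.2] M [ 0.42 -0.38  0.04] q [ 0.41 -0.22  2.22 -0.12  0.84  0.36] z [ 0.311  0.037 -0.95 ]
```

Emit:
{"name": "play_rows", "arguments": {"motion": "0 -0.4 0.44 -0.65 0 0;0 -0.39 0.45 -0.65 0 0;0 -0.39 0.45 -0.65 0 0;0 -0.38 0.46 -0.65 0 0;0 -0.38 0.46 -0.65 0 0;0 -0.37 0.47 -0.65 0 0;0 -0.37 0.47 -0.65 0 0;0 -0.37 0.47 -0.65 0 0;0 -0.36 0.47 -0.65 0 0;0 -0.36 0.47 -0.65 0 0;0 -0.35 0.48 -0.65 0 0;0 -0.35 0.48 -0.65 0 0;0 0 0 0 0 0"}}

```text
time: 25.82
position: [0.4413, 0.1926, 0.1407]
tool_rot: [0.151, 0.648, 0.727, 0.171]
contact_force: [10.2, 0.3, -3.8]
opening: 0.015
finger_force: 25.0
```

```bash
python3 fit.py
```

```text
t 25.8167 grasp [0.4404 0.1925 0.1425] theta 0.14 r 0.268 lat 0.0014 open 0.015 F tool [-0.9  7.5  7.9] M [-0.88 -0.2   0.04] q [ 0.46 -0.24  2.41 -0.28  0.56  0.56] z [ 0.441  0.053 -0.896]
```

Emit:
{"name": "play_rows", "arguments": {"motion": "0 -0.1 0.27 -0.3 0 0;0 -0.1 0.27 -0.3 0 0;0 -0.13 0.27 -0.3 0 0;0 -0.13 0.27 -0.3 0 0;0 -0.14 0.27 -0.3 0 0;0 -0.14 0.27 -0.3 0 0;0 -0.14 0.27 -0.3 0 0;0 -0.14 0.27 -0.3 0 0;0 -0.14 0.26 -0.3 0 0;0 -0.14 0.26 -0.3 0 0;0 0 0 0 0 0"}}

```text
time: 26.73
position: [0.4395, 0.1922, 0.1091]
tool_rot: [0.166, 0.644, 0.722, 0.187]
contact_force: [-3.0, 5.7, -2.2]
opening: 0.0149
finger_force: 25.0
```

```bash
python3 fit.py
```

```text
t 26.7333 grasp [0.4386 0.1921 0.1109] theta 0.022 r 0.2674 lat 0.0013 open 0.0149 F tool [ 6.  -3.1  0.8] M [0.46 0.82 0.04] q [ 0.48 -0.2   2.46 -0.42  0.44  0.7 ] z [ 0.482  0.056 -0.874]
```

Emit:
{"name": "play_rows", "arguments": {"motion": "0 -0.05 0.09 0 0 0;0 -0.04 0.09 0 0 0;0 -0.04 0.09 0 0 0;0 -0.04 0.09 0 0 0;0 -0.04 0.09 0 0 0;0 0 0 0 0 0;0 0 0 0 0 0"}}

```text
time: 27.32
position: [0.4398, 0.1922, 0.1057]
tool_rot: [0.166, 0.645, 0.722, 0.187]
contact_force: [-18.8, 2.9, 16.9]
opening: 0.0148
finger_force: 25.0
```

Emit:
{"name": "play_rows", "arguments": {"motion": "0 -0.04 0.09 0 0 0;0 -0.04 0.09 0 0 0;0 -0.04 0.09 0 0 0;0 0 0 0 0 0;0 0 0 0 0 0"}}

```text
time: 27.73
position: [0.4408, 0.1921, 0.104]
tool_rot: [0.167, 0.645, 0.722, 0.188]
contact_force: [-24.1, -2.1, 27.1]
opening: 0.0152
finger_force: 25.2
```

```bash
python3 fit.py
```

```text
t 27.7333 grasp [0.4398 0.192  0.1058] theta 0.003 r 0.2661 lat 0.001 open 0.0152 F tool [  0.7  -7.9 -35.5] M [1.54 0.15 0.01] q [ 0.47 -0.19  2.47 -0.43  0.42  0.72] z [ 0.483  0.055 -0.874]
```

The tray is on its rest: the bar is back at its starting height and the vertical force has risen. Ease the load off, then open only partway.

Emit:
{"name": "play_rows", "arguments": {"motion": "0 0 -0.1 0 0 0;0 0 -0.1 0 0 0;0 0 0 0 0 0"}}

```text
time: 27.98
position: [0.4405, 0.1921, 0.1046]
tool_rot: [0.167, 0.644, 0.722, 0.188]
contact_force: [3.3, 2.3, -2.6]
opening: 0.0151
finger_force: 24.9
```

Emit:
{"name": "play_rows", "arguments": {"motion": "0 0 0 0 0 0;0 0 0 0 0 0;0 0 0 0 0 0;0 0 0 0 0 0;0 0 0 0 0 0;0 0 0 0 0 0", "claw": 0.5}}

```text
time: 28.48
position: [0.4404, 0.1919, 0.1044]
tool_rot: [0.167, 0.645, 0.722, 0.188]
contact_force: [-0.6, 0.5, 0.3]
opening: 0.0442
finger_force: 0.0
```

```bash
python3 fit.py
```

```text
t 28.4833 grasp [0.4395 0.1918 0.1061] theta 0.004 r 0.2664 lat 0.0009 open 0.0442 F tool [ 0.6 -0.4 -0.5] M [ 0.25 -0.05 -0.03] q [ 0.47 -0.19  2.47 -0.43  0.42  0.72] z [ 0.483  0.056 -0.874]
```

Released with no load on the wrist. Retreat along the tool axis and check.

Emit:
{"name": "play_rows", "arguments": {"motion": "0 0 -1 0 0 0;0 0 -2 0 0 0;0 0 -2.5 0 0 0;0 0 -2.5 0 0 0;0 0 -2.5 0 0 0;0 0 -2.5 0 0 0;0 0 -2 0 0 0;0 0 0 0 0 0;0 0 0 0 0 0"}}

```text
time: 29.23
position: [0.3685, 0.1842, 0.2368]
tool_rot: [0.167, 0.644, 0.722, 0.19]
contact_force: [0.2, 0.4, -0.2]
opening: 0.0439
finger_force: 0.0
```

```bash
python3 - <<'E'
from h import *
o=env.get_obs(); print(o["time"],o["position"],o["contact_force"])
s=snap("scene","s3"); cv2.imwrite("pics/s3c.png",cv2.resize(s["frame"][100:384,110:470,::-1],(760,600),interpolation=cv2.INTER_CUBIC))
E
```

```text
29.2333 [0.36853085 0.18421235 0.23682507] [ 0.15127118  0.35464573 -0.15773562]
```

View pics/s3c.png

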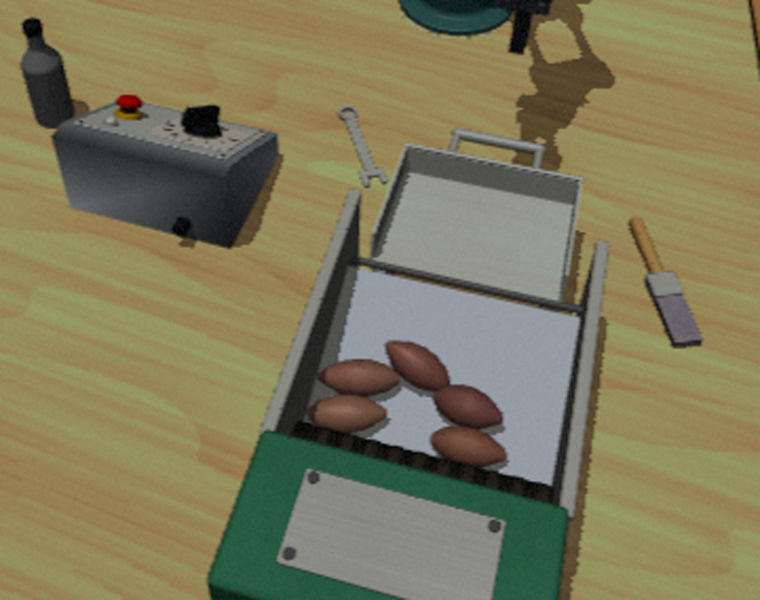

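The empty tray is back on its rest, with its handle at (497,142). All five potatoes are in the hopper and the bystanders are unmoved, so I'm handing in.

```bash
python3 -c "
from station import env
print(env.sign_off())"
```

```text
the job is handed in; nothing more can be done
None
```

The switch is at speed 4 (it was already on speed 1, so I turned it three clicks), all five sweet potatoes are in the hopper, the empty tray is back on its rest after a slow lowering, and the brush, bottle and spanner are where they were; the job is handed in at about 29 s.

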